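# Rock a bangle cradle free of its display tray

## Robot

A 6-joint arm with a two-finger parallel gripper is mounted at the origin on the work surface. World frame = base frame: x ahead of the robot, y to its left, z up, the work surface at z = 0. Lengths are in m, angles in degrees, forces in N, time in s.
With the tool pointing down it reaches from about 0.3 to 0.85 m from the base axis. Payload 4.2 kg.
Tool frame: the origin (TCP) lies midway between the tips of the shut fingers; the grasp point (between the pads) lies env.grip_depth behind it (env.grip_depth is the distance from the TCP to the grasp point, in m); z points along the fingers, y is the direction in which the jaws open and shut (so a half turn about z gives the same grasp; the last joint's range is limited). The gripper opens to 91 mm and grips with 3 to 60 N. Pads are 32 mm wide; open, the fingers measure 118 mm over their backs; the gripper's body (76 mm by 178 mm) begins 60 mm behind the grasp point.
Start: joints at [-65.203, 18.312, 89.639, -0, 72.044, -1.146], TCP at [0.252, -0.517, 0.214] pointing down, gripper open.
Joint ranges: [-177.97, 177.97], [-48.28, 115.42], [12.27, 149.76], [-77.06, 257.06], [2.81, 150.46], [-146.56, 146.56]. Speed limits (degrees/s): [147.25, 147.25, 180, 180, 180, 180].

## Interface

Orientations are given as [roll, pitch, yaw] about the fixed x, y, z axes, in that order (R = Rz(yaw) Ry(pitch) Rx(roll)).
In Python, from station import env gives the robot as it stands.
- The arm moves only by the shell command python3 -m creep 'ROWS' [OPENING] [FORCE]. ROWS is a JSON object of lists of equal length, an entry for each row: "xyz": the shift along the tool's x, y, z in cm, a list of three; "roll": the turn about the tool's z in rad. A call has 1 to 5 rows; each row is the pose to reach, as a shift and turn from the pose measured when the call began, along the tool's axes at that moment; what a row does not reach only later rows make up. A row lasts 1/10 s, in which the tool goes at most 50 mm and 8.59 degrees, less where a joint would pass 70% of its speed; a pose out of reach is approached as far as the arm can. A call with a gripper value outside its range is refused whole. OPENING is the finger opening in cm, from 0 to 9.12, set as the call begins (- or left out, the last holds). The fingers move at their own pace and stop on an object; FORCE is the grip in N (left out, the last holds). Time passes only in rows, so rows that repeat a pose let the fingers close. It gives the time, the measured TCP pose, the force and the opening at its end, in the units of the state.
- env.observe(): the state, without advancing time (a new reading comes with each control period).
- env.grab_frame(name): name is "side" or "top" or "wrist"; returns (picture, depth): 384x512x3 uint8, blue, green, red; 384x512 float32, m along the optical axis (not along the pixel's ray), 0 where there is no reading.
- env.camera_model(name): a dict with "vfov" (degrees; the focal length in pixels is half the picture's height over the tangent of half this angle, whatever the lens; pixels are square), "cx", "cy" (the principal point, pixels), "k1" (the pictures are not rectified: a ray, as slopes to the right and down, at radius r is drawn at 1 + k1 r^2 times it, then the intrinsics apply), "R" (3x3) and "t" (3): a world point X has camera coordinates R X + t; the wrist camera has in their place "T_tool_cam" (4x4, takes a point from camera to tool coordinates, whose origin is the TCP and whose axes are the flange's). Camera axes: x right, y down, z forward; pixel columns grow to the right and rows downward; lengths in m; the calibration is good to about 2 mm. A picture is of the moment at which its call begins: read the wrist's pose just before it. camera_model takes no time and is no camera call.
- env.sign_off(): hands the job in, once; it reports no verdict.
Trained networks look in the newest picture that a camera, given by its name, has taken for a name from the list of things; names that differ only in an ending like _2 or _b are one class to them, and where a whole thing is asked for, a point or a joint stands for the part that bears it (a point fixed in the world has none). Each returns a list of dicts, best first, with "confidence" (0 to 1); they miss things now and then, are a little off and sometimes report something else, mostly with a low value. They report only what shows in the picture. A call takes as long as a camera call. They do not tell look-alikes from the thing itself.
- env.outline_of(camera, label): "pixels" (384x512 bool, what is visible of it) and "point" ([column, row] in pixels, amid what is visible of it).
The state is a dict: "t": time; "joints": joint angles; "joint_vel": joint speeds; "effort": joint torques, N m; "tool_pos": TCP position; "ee_rot": TCP orientation; "force": force on the tool from outside, world axes, zero at the start; "moment": the same for the moment, N m; "width": finger opening in m.
Only numpy, scipy, OpenCV 4.12 (cv2) and the standard library are available. Lean on these libraries where they do the work, as an engineer would, in place of code of your own. Each camera call takes 0.05 s, during which the arm holds its last target. There are 200 camera calls.

## Task

The tall bangle standing on its white cradle in the middle slot of the display tray is stuck: two stiff aluminium bars catch the foot of the cradle. Take the bangle by its top, rock it to one side and then to the other so that it pushes both bars apart, then lift it out and finish while holding it still and upright over its slot, its foot just clear of the bars (about 20 mm above them). Leave the other things around the tray where they are.

Things in the scene. Friction and masses are not known exactly. Their poses are not given: they have to be found in the camera images.
- tray: White display tray fixed to the counter, 160 (x) x 270 (y) mm, origin at the centre of its underside on the counter, z up. Four small half-sunk bangles (at y = +-88 and +-113 mm, tops at 62 mm) are part of it and do not move.
- slot (a point): Centre of the floor of the tray's middle slot, 6 mm above the counter. The slot runs along the tray's x, 31 mm wide, 140 mm long; the side blocks' tops are 23 mm above the counter and on them lie the two aluminium bars, tops 44 mm above the counter.
- cradle: Tall part to free, one rigid piece, 130 to 225 g: white cradle with a bangle cemented upright in it. Origin: middle of its underside (on the slot floor, within 25 mm of the slot's middle). x along the slot, y across, z up. Heights from the underside: round keel 18 mm thick, 50 long (0-18); flange 28 mm across the slot (8-13); neck 44 (x) x 20 (y) mm (13-56); bangle above (to 118).
- keel (a point): Point on the axis of the cradle's round keel, 9 mm above the cradle's origin; the cradle rocks across the slot about this axis (along x). Leaning, its neck pushes out the bar on that side: about 11 degrees moves it about 5 mm. Pulled straight up, the cradle rises 4.5 mm, then its flange catches under the bars; it lifts out freely once both bars are out by over about 3.5 mm.
- crown (a point): Topmost point of the bangle, 118 mm above the cradle's origin, mid-thickness: pinch the band here from above, across its 14 mm thickness (flat sides, along the cradle's y). The bangle is 72 mm in outer diameter, its band 8 mm deep radially, grey-white.
- bar_left (a joint): Outward travel in m of the aluminium bar on the tray's +y side of the slot: 0 at the start (0.8 mm from the upright neck), stop at 0.0055. The bar is 132 mm long, 24 mm wide, 20.5 mm tall (23.5 to 44 mm above the counter), slides stiffly (about 8 N) and stays where it is pushed.
- bar_right (a joint): The same for the bar on the -y side of the slot; grows as it moves out towards -y.
- loose_bangle: Bystander: brown-grey bangle lying flat, 74 mm outer diameter, 12 mm high, origin at the centre of its underside.
- gift_box: Bystander: closed brown carton 70 x 70 x 35 mm, origin at the centre of its underside.
- mandrel: Bystander: dark wooden tapered post on a 70 mm foot, 100 mm tall, origin at the centre of its underside.
Things that resemble listed ones, but are neither listed nor needed, are in the scene too. There is more than one size of the cradle; the one meant has the size given above.

How it is judged (in metres and radians):
On the way, in this order (a step that is already met when the one before it is completed fails the run):
1. rocked to one side: the leaning cradle has pushed one bar out by 3 mm (angle between cradle's own z axis and vertical above 0.07 rad and value of joint any of bar_left, bar_right above 0.003 m), for 0.05 s.
2. rocked to the other side too: leaning again, with both bars out by 3 mm (angle between cradle's own z axis and vertical above 0.07 rad and value of joint each of bar_left, bar_right above 0.003 m and z of cradle in the frame of tray below 0.02 m), for 0.05 s.
At the end, for the whole second after the job is handed in: The cradle hangs still in the fingers only, touching neither tray nor bars, within 0.2 rad of upright, its underside 5 to 50 mm above the tops of the bars and over the slot (within 30 mm of its line and 70 mm of the middle along it); both bars remain pushed out (over 2.5 mm) (z of cradle in the frame of tray between 0.049 and 0.094 m and y of cradle in the frame of tray between -0.03 and 0.03 m and x of cradle in the frame of tray between -0.07 and 0.07 m and angle between cradle's own z axis and vertical below 0.2 rad and linear speed of cradle below 0.03 m/s and contact force between cradle and the fingers above 1 N and contact force between cradle and tray below 0.1 N and value of joint each of bar_left, bar_right above 0.0025 m); the arm keeps its last pose, push and grip.
It fails at once if a bystander was moved by more than 20 mm (distance of any of loose_bangle, gift_box, mandrel from where it was at the start of the episode above 0.02 m).
It also fails if it takes over 45 s, if anything falls off the work surface, if the arm or the gripper's body presses on something with over 40 N, if the wrist force passes 120 N, or if a joint passes its speed limit or range.

## Working session

There is one attempt and no reset: what is moved stays moved. The work goes in short steps, Python scripts to look and compute and a shell command to move; the robot and the scene stay as the last step left them, time stands still between calls to the robot, and variables do not carry over. Pictures are saved under pics/ and viewed, about 8 in all and at most 12, crops included, and the job is handed in when it is done.

```bash
ls; mkdir -p pics; python3 - <<'E'
from station import env
import cv2,numpy as np
print(env.observe(),env.grip_depth)
a,_=env.grab_frame("side");b,_=env.grab_frame("top")
cv2.imwrite("pics/side0.png",a);cv2.imwrite("pics/top0.png",b)
for c in("side","top"):
  print(c,env.camera_model(c))
  for l in("cradle","tray"):
    for d in env.outline_of(c,l): 
      p=d["pixels"];ys,xs=np.nonzero(p);print(c,l,d["confidence"],d["point"],xs.min(),xs.max(),ys.min(),ys.max())
E
```

```text
pics
{'t': 0.0, 'joints': array([-6.52021408e+01,  1.83524144e+01,  8.97056741e+01, -3.20693332e-04,
        7.20430131e+01, -1.14513399e+00]), 'joint_vel': array([ 0.02336651,  0.05872592, -0.01692692, -0.03708721, -0.07496536,
        0.05094863]), 'effort': array([ 5.72600629e-05, -4.12460017e+01, -2.31975228e+01,  7.25376187e-02,
        4.58237983e-02, -1.59718229e-04]), 'tool_pos': array([ 0.25134783, -0.51660526,  0.21311748]), 'ee_rot': array([-1.79898912e+02, -1.71568191e-03,  2.59430908e+01]), 'force': array([-0.53311898,  1.09590342, -0.43418418]), 'moment': array([-0.0117967 ,  0.05103481,  0.04524378]), 'width': 0.0914048091981132} 0.0188
side {'vfov': 42.95048564561701, 'cx': 259.43266863515026, 'cy': 192.214318685458, 'k1': 0.054745040426080534, 'R': array([[-0.99459631, -0.10309212,  0.01225524],
       [-0.08716711,  0.7651187 , -0.63796181],
       [ 0.05639212, -0.63558272, -0.76997048]]), 't': array([0.57791037, 0.14036421, 1.52382592])}
side cradle 0.72 [203.4, 200.5] 197 209 174 217
side cradle 0.69 [303.8, 207.4] 298 308 197 219
side cradle 0.67 [250.7, 194.8] 239 261 184 204
side tray 0.79 [262.5, 212.8] 229 282 172 245
top {'vfov': 42.318511917987685, 'cx': 255.14585644681964, 'cy': 189.18583250728474, 'k1': -0.1550881033518461, 'R': array([[ 0.02667689, -0.99963995, -0.0028844 ],
       [-0.99555937, -0.02630719, -0.09038516],
       [ 0.09027673,  0.00528279, -0.99590271]]), 't': array([-0.0223638 ,  0.58358234,  1.57720819])}
top cradle 0.87 [262.0, 132.3] 247 276 125 143
top cradle 0.65 [263.3, 234.3] 257 269 231 238
top cradle 0.65 [375.3, 244.9] 364 385 236 257
top cradle 0.46 [264.8, 181.2] 263 270 168 190
top tray 0.6 [262.7, 188.7] 225 308 163 214
```

```bash
python3 - <<'E'
import cv2,numpy as np
a=cv2.imread("pics/side0.png")[130:290,150:360];b=cv2.imread("pics/top0.png")[90:290,180:420]
cv2.imwrite("pics/s1.png",cv2.resize(a,None,fx=3.7,fy=3.7,interpolation=2));cv2.imwrite("pics/t1.png",cv2.resize(b,None,fx=3,fy=3,interpolation=2))
E
```

```text
(no output)
```

View pics/s1.png

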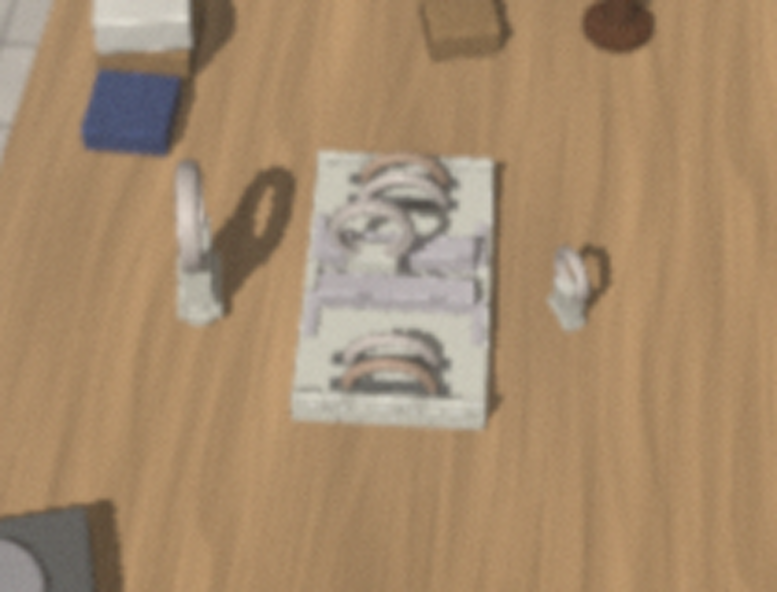

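View pics/t1.png

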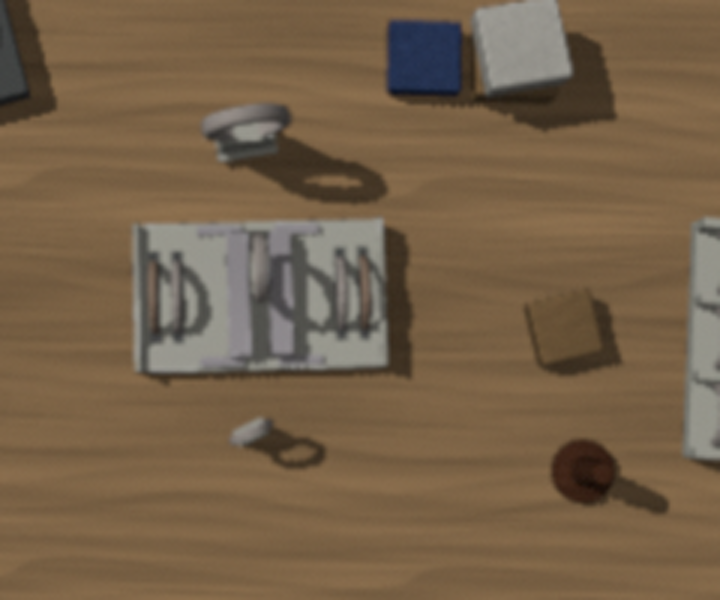

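The tray is in the centre: its corners in the top picture are about (224,164), (308,163), (309,213) and (225,215). The right cradle stands in its slot with its crown near (266,178). The larger and smaller look-alikes are outside the tray, at (262,132) and (263,234).

```bash
cat > h.py <<'E'
import numpy as np,cv2
from scipy.spatial.transform import Rotation as Ro
def K(m):
    f=192/np.tan(np.radians(m["vfov"]/2)); return np.array([[f,0,m["cx"]],[0,f,m["cy"]],[0,0,1]])
def rays(m,uv):
    # camera slopes
    return cv2.undistortPoints(np.array(uv,float).reshape(-1,1,2),K(m),np.array([m["k1"],0,0,0,0])).reshape(-1,2)
def ext(m,st=None):
    "camera->world R,t"
    if "R" in m: R=np.array(m["R"]);return R.T,-R.T@np.array(m["t"])
    T=np.array(m["T_tool_cam"]);Rt=Ro.from_euler("xyz",st["ee_rot"],degrees=True).as_matrix()
    return Rt@T[:3,:3],Rt@T[:3,3]+st["tool_pos"]
def at_z(m,uv,z,st=None):
    R,t=ext(m,st);d=np.c_[rays(m,uv),np.ones(len(uv))]@R.T
    return t+d*((z-t[2])/d[:,2])[:,None]
def cloud(m,D,st=None):
    v,u=np.mgrid[0:384,0:512];uv=np.c_[u.ravel(),v.ravel()]
    R,t=ext(m,st);d=np.c_[rays(m,uv),np.ones(len(uv))]*D.reshape(-1,1)
    P=d@R.T+t;P[D.ravel()==0]=np.nan;return P.reshape(384,512,3)
E
python3 - <<'E'
from station import env
from h import *
m=env.camera_model("top");a,D=env.grab_frame("top");P=cloud(m,D)
c=at_z(m,[(224.3,164),(308,163),(309,213),(224.7,214.7)],0.023);print("corners",c.round(4),c.mean(0))
ms=env.camera_model("side");a2,D2=env.grab_frame("side");P2=cloud(ms,D2)
for n,Q in("top",P),("side",P2):
  q=Q.reshape(-1,3);q=q[(abs(q[:,0]-c[:,0].mean())<.08)&(abs(q[:,1]-c[:,1].mean())<.06)&(q[:,2]>.085)]
  print(n,len(q),q.mean(0),q.min(0),q.max(0)); h=q[q[:,2]>q[:,2].max()-.015];print(h.mean(0))
print(P[178,266],P[120:150,120].mean(0)) 
w=env.camera_model("wrist");print(w["T_tool_cam"],w["vfov"])
E
```

```text
corners [[ 0.664   0.0958  0.023 ]
 [ 0.6746 -0.1769  0.023 ]
 [ 0.5116 -0.1829  0.023 ]
 [ 0.499   0.0892  0.023 ]] [ 0.58729661 -0.04368232  0.023     ]
top 105 [ 0.60575484 -0.04237712  0.11494035] [ 0.57537708 -0.05033806  0.08624524] [ 0.6445955  -0.03595897  0.13592272]
[ 0.60835836 -0.04182503  0.12412676]
side 121 [ 0.61339448 -0.03674882  0.11149996] [ 0.58057904 -0.05042341  0.08586664] [ 0.64974616 -0.02624195  0.12542563]
[ 0.61481388 -0.03742553  0.11834399]
[ 0.61028575 -0.03949325  0.12277388] [7.59193330e-01 4.53165622e-01 7.41039423e-04]
[[ 7.47401312e-04 -9.71008379e-01 -2.39044283e-01  6.70540962e-02]
 [ 9.99999226e-01  9.63585537e-04 -7.87506379e-04  4.36132463e-04]
 [ 9.95014905e-04 -2.39043509e-01  9.71008347e-01 -1.70153861e-01]
 [ 0.00000000e+00  0.00000000e+00  0.00000000e+00  1.00000000e+00]] 68.2075364421856
```

```bash
python3 -m creep '{"xyz":[[22,-11.2,0],[22,-11.2,0],[22,-11.2,0],[22,-11.2,0],[22,-11.2,0]],"roll":[0,0,0,0,0]}' 
python3 -m creep '{"xyz":[[22,-11.2,0],[22,-11.2,0],[22,-11.2,0],[22,-11.2,0],[22,-11.2,0]],"roll":[0,0,0,0,0]}'
```

```text
t: 0.9
tool_pos: [0.4013, -0.3183, 0.2141]
ee_rot: [180.0, -0.0, 25.9]
force: [1.3, -0.3, 0.8]
width: 0.0912
t: 1.4
tool_pos: [0.5512, -0.1194, 0.2143]
ee_rot: [180.0, -0.0, 26.0]
force: [0.6, 0.0, -0.7]
width: 0.0912
```

```bash
python3 -m creep '{"xyz":[[8.8,-4.4,0],[8.8,-4.4,0],[8.8,-4.4,0],[8.8,-4.4,0],[8.8,-4.4,0]],"roll":[0.14,0.28,0.41,0.41,0.41]}' 
python3 - <<'E'
from station import env
from h import *
st=env.observe();a,D=env.grab_frame("wrist");cv2.imwrite("pics/w0.png",a)
m=env.camera_model("wrist");P=cloud(m,D,st)
np.save("P.npy",P);print(st["tool_pos"],st["ee_rot"],m["k1"])
q=P.reshape(-1,3);q=q[(abs(q[:,0]-.61)<.06)&(abs(q[:,1]+.04)<.05)&(q[:,2]>.08)&(q[:,2]<.14)]
print(len(q),q.mean(0),q.min(0),q.max(0));h=q[q[:,2]>np.percentile(q[:,2],70)];print(h.mean(0),h.min(0),h.max(0))
for l in("cradle","bar_left"):
  for d in env.outline_of("wrist",l): 
      p=d["pixels"];ys,xs=np.nonzero(p);print(l,d["confidence"],d["point"],xs.min(),xs.max(),ys.min(),ys.max())
E
```

```text
t: 1.9
tool_pos: [0.6107, -0.0416, 0.2142]
ee_rot: [180.0, -0.0, 2.6]
force: [-0.8, 0.7, 0.1]
width: 0.0912
[ 0.61070967 -0.04160512  0.21421618] [ 1.79965327e+02 -1.84672114e-02  2.61562545e+00] -0.060488353783335995
936 [ 0.61901499 -0.04209256  0.11593778] [ 0.58016457 -0.05065968  0.08763962] [ 0.64829535 -0.03431063  0.12517938]
[ 0.61286177 -0.04256802  0.12241185] [ 0.59848509 -0.04911664  0.12114121] [ 0.62892175 -0.03610882  0.12517938]
cradle 0.97 [256.0, 185.1] 249 265 153 219
cradle 0.76 [244.3, 30.2] 191 297 0 71
cradle 0.61 [244.6, 283.5] 236 262 276 301
bar_left 0.75 [241.1, 189.5] 228 249 142 238
```

View pics/w0.png

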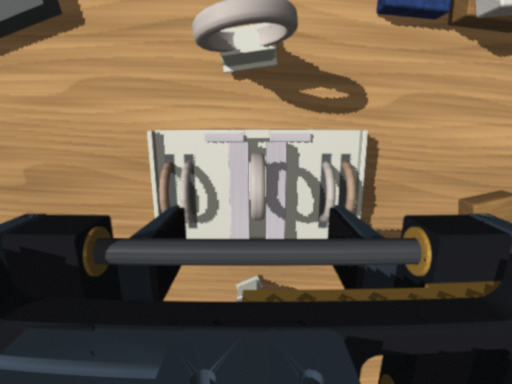

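The crown is between the jaws at about (257,160–215) in the wrist picture, and the bars run vertically beside it, so the yaw matches. The depth reading puts the crown at (0.613, -0.0425, 0.1235), as expected for 6+118 mm. Next I descend.

```bash
python3 -m creep '{"xyz":[[0.2,0.1,3],[0.2,0.1,6],[0.2,0.1,8],[0.2,0.1,10],[0.2,0.1,11.4]],"roll":[0,0,0,0,0]}' 3.4 10
python3 -m creep '{"xyz":[[0,0,0],[0,0,0],[0,0,0],[0,0,0],[0,0,0]],"roll":[0,0,0,0,0]}' 1.9 10
python3 - <<'E'
from station import env
from h import *
st=env.observe();print(st["tool_pos"],st["force"],st["width"]);a,D=env.grab_frame("wrist");cv2.imwrite("pics/w1.png",a[:330])
E
```

```text
t: 2.55
tool_pos: [0.6117, -0.0442, 0.0994]
ee_rot: [180.0, 0.0, 2.4]
force: [-0.9, -1.0, 0.6]
width: 0.054
t: 3.05
tool_pos: [0.6121, -0.0443, 0.1003]
ee_rot: [180.0, -0.1, 2.4]
force: [1.1, -0.1, -0.7]
width: 0.0193
[ 0.61209834 -0.04427814  0.10027014] [ 1.11289336 -0.07482293 -0.706708  ] 0.019254994766160022
```

View pics/w1.png

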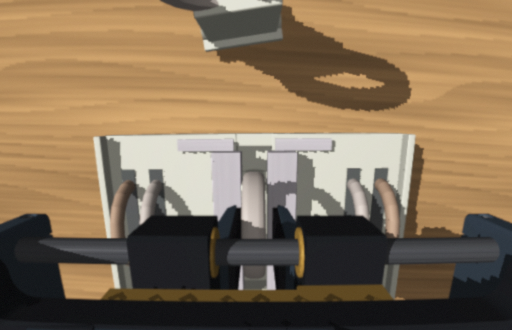

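```bash
python3 -m creep '{"xyz":[[0,-0.4,0],[0,-0.8,0],[0,-1.2,0],[0,-1.5,0],[0,-1.7,0]],"roll":[0,0,0,0,0]}'
python3 -m creep '{"xyz":[[0,-0.1,0],[0,-0.2,0],[0,-0.3,0],[0,-0.3,0],[0,-0.3,0]],"roll":[0,0,0,0,0]}'
python3 - <<'E'
from station import env
from h import *
st=env.observe();print(st["tool_pos"],st["force"],st["width"]);a,D=env.grab_frame("wrist");cv2.imwrite("pics/w2.png",a[:330])
P=cloud(env.camera_model("wrist"),D,st)
t=np.radians(2.3);q=P.reshape(-1,3)-[.613,-.0425,0];X=q[:,0]*np.cos(t)+q[:,1]*np.sin(t);Y=-q[:,0]*np.sin(t)+q[:,1]*np.cos(t)
s=(abs(q[:,2]-.044)<.008)&(abs(Y)<.06);
for lo in (.025,.035,.045):
  for sg in(1,-1):
    k=s&(X>lo)&(X<lo+.01)&(sg*Y>0);print(lo,sg,k.sum(),np.percentile(Y[k],[5,50,95]).round(4) if k.any() else None)
E
```

```text
t: 3.6
tool_pos: [0.6115, -0.0275, 0.1003]
ee_rot: [179.9, -0.1, 2.5]
force: [0.1, -2.9, 1.7]
width: 0.0192
t: 4.1
tool_pos: [0.6114, -0.0245, 0.1004]
ee_rot: [179.9, -0.1, 2.5]
force: [-1.1, -2.5, 2.2]
width: 0.0191
[ 0.61142573 -0.02450025  0.10040757] [-1.09821873 -2.51632534  2.19671858] 0.01912822234092242
0.025 1 353 [0.0151 0.0256 0.0361]
0.025 -1 381 [-0.033  -0.022  -0.0108]
0.035 1 356 [0.0144 0.0253 0.036 ]
0.035 -1 373 [-0.0329 -0.0218 -0.0106]
0.045 1 0 None
0.045 -1 0 None
```

View pics/w2.png

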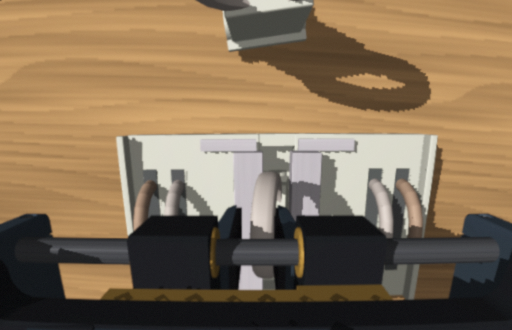

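The band is still between the fingers with 2.9 N of side push, so it is leaning. The left bar is out by only about 2 mm, so I push further.

```bash
python3 -m creep '{"xyz":[[0,-0.1,0],[0,-0.2,0],[0,-0.3,0],[0,-0.4,0],[0,-0.4,0]],"roll":[0,0,0,0,0]}'
cat > bars.py <<'E'
from station import env
from h import *
st=env.observe();print(st["tool_pos"],st["force"],st["width"]);a,D=env.grab_frame("wrist")
P=cloud(env.camera_model("wrist"),D,st)
t=np.radians(2.3);q=P.reshape(-1,3)-[.613,-.0425,0];X=q[:,0]*np.cos(t)+q[:,1]*np.sin(t);Y=-q[:,0]*np.sin(t)+q[:,1]*np.cos(t)
s=(abs(q[:,2]-.044)<.008)&(abs(Y)<.06)&(X>.027)&(X<.045)
for sg in(1,-1):
    k=s&(sg*Y>0);print(sg,k.sum(),np.percentile(Y[k],[5,50,95]).round(4) if k.any() else None)
E
python3 bars.py
```

```text
t: 4.65
tool_pos: [0.6112, -0.0203, 0.1004]
ee_rot: [179.9, -0.1, 2.5]
force: [-0.3, -2.3, 2.4]
width: 0.0191
[ 0.6112357  -0.0203288   0.10041287] [-0.33224059 -2.34585263  2.37486652] 0.019100289142425078
1 647 [0.0154 0.0266 0.0371]
-1 674 [-0.0331 -0.0218 -0.0107]
```

```bash
python3 -m creep '{"xyz":[[0,-0.2,0],[0,-0.3,0],[0,-0.4,0],[0,-0.5,0],[0,-0.5,0]],"roll":[0,0,0,0,0]}'
python3 bars.py
```

```text
t: 5.2
tool_pos: [0.6108, -0.0155, 0.0999]
ee_rot: [179.9, -0.0, 2.5]
force: [1.1, -4.7, -1.0]
width: 0.0191
[ 0.61081207 -0.01545592  0.09986486] [ 1.11319263 -4.67295438 -1.02711779] 0.019098015217435756
1 640 [0.0171 0.0282 0.0387]
-1 680 [-0.0332 -0.022  -0.0107]
```

```bash
python3 -m creep '{"xyz":[[0,-0.1,0],[0,-0.2,0],[0,-0.2,0],[0,-0.2,0]],"roll":[0,0,0,0]}'
python3 bars.py
python3 -m creep '{"xyz":[[0,0.6,0],[0,1.2,0],[0,1.8,0],[0,2.4,0],[0,3,0]],"roll":[0,0,0,0,0]}'
python3 -m creep '{"xyz":[[0,0.5,0],[0,1,0],[0,1.5,0],[0,1.9,0],[0,2.2,0]],"roll":[0,0,0,0,0]}'
python3 bars.py
```

```text
t: 5.65
tool_pos: [0.6106, -0.0138, 0.0994]
ee_rot: [179.9, -0.0, 2.5]
force: [1.0, -5.1, -2.2]
width: 0.0191
[ 0.61064656 -0.01376476  0.09941339] [ 1.02744225 -5.07897336 -2.23925091] 0.019098524009828866
1 634 [0.0172 0.0283 0.0387]
-1 689 [-0.0332 -0.0218 -0.0107]
t: 6.2
tool_pos: [0.612, -0.0441, 0.0996]
ee_rot: [179.9, -0.0, 2.5]
force: [0.5, 0.9, -0.4]
width: 0.019
t: 6.7
tool_pos: [0.6131, -0.066, 0.0999]
ee_rot: [179.9, -0.0, 2.5]
force: [-0.4, 3.3, 2.9]
width: 0.0191
[ 0.61307583 -0.06604271  0.09992553] [-0.42698841  3.2637613   2.94083103] 0.019090189413063997
1 657 [0.0165 0.0273 0.0383]
-1 646 [-0.0368 -0.0263 -0.0152]
```

```bash
python3 -m creep '{"xyz":[[0,0.1,0],[0,0.2,0],[0,0.3,0],[0,0.4,0],[0,0.4,0]],"roll":[0,0,0,0,0]}'
python3 bars.py
```

```text
t: 7.25
tool_pos: [0.6132, -0.0706, 0.0999]
ee_rot: [179.9, -0.0, 2.4]
force: [0.5, 2.3, 2.2]
width: 0.0186
[ 0.61324993 -0.07060503  0.09986174] [0.47768494 2.27682854 2.20173894] 0.018599211196072864
1 662 [0.0165 0.0272 0.0382]
-1 641 [-0.0382 -0.0278 -0.0166]
```

```bash
python3 -m creep '{"xyz":[[0,-0.6,0],[0,-1.2,0],[0,-1.8,0],[0,-2.4,0],[0,-2.8,0]],"roll":[0,0,0,0,0]}'
python3 -m creep '{"xyz":[[0,0,0],[0,0,0],[0,0,0],[0,0,0],[0,0,0]],"roll":[0,0,0,0,0]}' 0.8 30
python3 -m creep '{"xyz":[[0,0,-0.2],[0,0,-0.4],[0,0,-0.6],[0,0,-0.8],[0,0,-1.0]],"roll":[0,0,0,0,0]}'
python3 bars.py
```

```text
t: 7.8
tool_pos: [0.612, -0.0419, 0.0998]
ee_rot: [179.9, -0.0, 2.5]
force: [-0.3, 0.3, 0.3]
width: 0.019
t: 8.3
tool_pos: [0.612, -0.042, 0.0998]
ee_rot: [179.9, -0.0, 2.5]
force: [-0.1, 1.0, 0.3]
width: 0.0125
t: 8.8
tool_pos: [0.6119, -0.0421, 0.1099]
ee_rot: [179.9, -0.0, 2.5]
force: [0.2, 0.0, -2.1]
width: 0.0126
[ 0.61194422 -0.04205002  0.10989914] [ 0.20730833  0.03862809 -2.13786041] 0.01257115301248911
1 609 [0.0168 0.0278 0.0389]
-1 620 [-0.0377 -0.0269 -0.0159]
```

It is gripped, and the −2.1 N reading matches its weight alone, so it is free at 10 mm up. I lift the rest of the way.

```bash
python3 -m creep '{"xyz":[[0,0,-1],[0,0,-2],[0,0,-3],[0,0,-4],[0,0,-4.9]],"roll":[0,0,0,0,0]}'
python3 -m creep '{"xyz":[[0,0,0],[0,0,0],[0,0,0],[0,0,0],[0,0,0]],"roll":[0,0,0,0,0]}'
python3 bars.py; python3 - <<'E'
from station import env
from h import *
a,D=env.grab_frame("side");m=env.camera_model("side")
P=cloud(m,D).reshape(-1,3);q=P[(abs(P[:,0]-.613)<.045)&(abs(P[:,1]+.0425)<.03)&(P[:,2]>.058)&(P[:,2]<.16)]
print(len(q),q.min(0),q.max(0))
w,_=env.grab_frame("wrist")
A=cv2.resize(a[140:270,190:320],(520,520),interpolation=2)
cv2.imwrite("pics/end.png",A);cv2.imwrite("pics/endw.png",w[:330])
E
```

```text
t: 9.35
tool_pos: [0.6124, -0.042, 0.1606]
ee_rot: [179.9, -0.1, 2.5]
force: [0.5, 0.7, -1.6]
width: 0.0125
t: 9.85
tool_pos: [0.6121, -0.042, 0.1601]
ee_rot: [179.9, -0.1, 2.5]
force: [0.2, 0.6, -2.3]
width: 0.0123
[ 0.61210116 -0.04196595  0.16011639] [ 0.17508114  0.63904467 -2.33903103] 0.012328431331351423
1 409 [0.0171 0.0281 0.0391]
-1 429 [-0.0376 -0.0266 -0.0161]
293 [ 0.5794072  -0.05524728  0.07116392] [ 0.64818902 -0.02212126  0.15951481]
```

View pics/end.png

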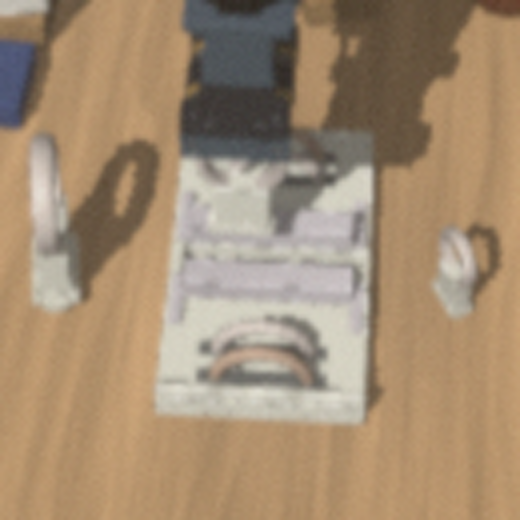

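View pics/endw.png

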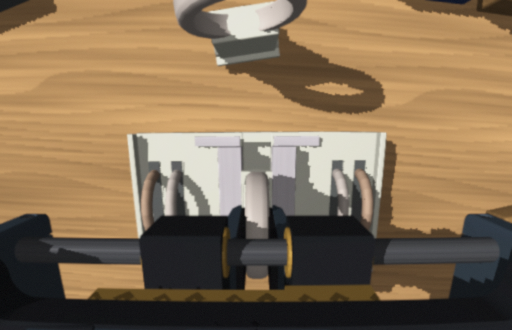

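The side picture shows the cradle raised clear, with its foot at about (243,225) above the parted bars. The wrist picture shows the band centred and upright between the pads at (257,175–270). I hand in now.

```bash
python3 - <<'E'
from station import env
s=env.observe();print(s["t"],s["force"],s["width"],s["joint_vel"].round(2));print(env.sign_off())
E
```

```text
10.0 [ 0.18156899 -0.45241758 -1.74275798] 0.012588358120686207 [ 0.05 -0.13 -0.13 -0.08  0.01  0.02]
the job is handed in; nothing more can be done
None
```

The bangle is free and held upright over its slot. I handed the job in at about 10 s; `sign_off()` gives no verdict, so the result is not confirmed.

**What I did:** The moves can't tilt the tool, so I did not clamp the band while rocking. I held the jaws loosely around it (19 mm open) and pushed its top to +y, then to −y. After that I brought it upright, gripped it at 30 N and lifted it 60 mm.

**Last checks:**
- **Bars:** the wrist camera's depth reading puts them about 9 mm further apart in total, so roughly 4.5 mm each (good to about 1 mm). The limit for each is 2.5 mm.
- **Height:** the foot should be about 22 mm above the bars, worked out from the lift distance, assuming the band did not slip in the grip. I did not measure it separately.
- **Hold:** the vertical force was 1.7–2.3 N, which fits the cradle's weight alone. The arm was still, and the band looked upright between the pads.
- **Bystanders:** the arm never went near them, but I did not measure them again.

**One mismatch:** the gripper read 12.3–12.6 mm on the 14 mm band. I put that down to the pads giving, because the band showed no slip in the wrist picture.

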